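# Unlatch and open the yellow specimen case

### The job

The tubes in the yellow-lidded transport case are wanted: swing the latch lever on its front a full quarter turn aside to free the lid, then raise the lid by its black handle until it stands nearly upright and stays open by itself. Leave the white-lidded case beside it alone: do not touch it.

Things in the scene. Friction and masses are not known exactly. Their poses are not given: they have to be found in the camera images.
- yellow_case: Case to open: grey box, flat yellow lid, fixed to the bench, 130 (x) by 180 (y) by 67 mm high shut; a latch bracket juts 34 mm from mid front. Origin: centre of its underside, on the bench; x runs from its front (latch, robot side) to its back (hinge), y to its left, z up. Lid hinge: the line along y at x = 65, z = 55 mm. Latch pivot: vertical, at x = -83, y = 0 mm.
- yellow_post (a point): Mid-height of the round red post on the yellow case's latch lever: 12 mm across, standing free from z = 77 (top of the 12 mm wide steel lever) to 104 mm, 38 mm from the latch pivot. Latched, it is at about x = -121, y = 0 mm of the case. The lever's other end reaches 28 mm past the pivot and hooks 10 mm over the lid's front edge.
- yellow_latch (a joint): Angle of that lever, rad: 0 to 0.15 latched (along the case's x), grows counter-clockwise from above to a stop at 1.6, so the post swings to the case's right (-y), at 1.57 to x = -83, y = -38 mm. The lid is free from about 1.1. It stays where it is left; about 1 N at the post moves it.
- yellow_handle (a point): Centre of the yellow lid's black handle: a bar 18 mm across, 26 mm long along the case's y, on a stem 12 mm wide in y. With the lid shut it is at x = -35, y = 0, z = 95 mm of the case, 28 mm above the lid's top (z = 67). Pinched on its two end faces it can pivot between the fingers as the lid turns.
- yellow_lid (a joint): Angle of the yellow lid, rad: 0 shut, grows as its front edge rises, stop at 1.75 (a little past upright). The stiff hinge keeps it where it is left; 2 to 4 N at the handle raises it. At angle a the handle's centre is at x = 65 - 100 cos a + 40 sin a, z = 55 + 100 sin a + 40 cos a (mm, case frame).
- white_case: Case to leave alone: same build, size, origin and axes as the yellow one, but with a white lid. It stands to the left or right of the yellow case, at least 20 mm away.

How it is judged:
On the way:
1. the yellow case's latch lever is swung aside while its lid is still down (value of joint yellow_latch above 1.2 rad and value of joint yellow_lid below 0.15 rad), for 0.2 s.
At the end, for the whole second after the job is handed in: the yellow case's latch lever stands aside (beyond 1.2 rad, about 70 degrees) and its lid stands open and still beyond 1.0 rad (about 57 degrees) (value of joint yellow_latch above 1.2 rad and value of joint yellow_lid above 1 rad and velocity of joint yellow_lid between -0.05 and 0.05 rad/s); the robot touches nothing.
It fails at once if the robot touches the white-lidded case (over 1 N) (contact force between any of the arm, the fingers and white_case above 1 N).
It also fails if it takes over 48 s, if anything falls off the work surface, if the arm or the gripper's body presses on something with over 40 N, if the wrist force passes 120 N, or if a joint passes its speed limit or range.

### The arm

A 7-joint arm with a two-finger parallel gripper is mounted at the origin on a cart in front of the work surface, level with it; the furniture and walls round the work are solid. World frame = base frame: x ahead of the robot, y to its left, z up, the work surface at z = 0. Lengths are in m, angles in rad, forces in N, time in s.
With the tool pointing down it reaches from about 0.4 to 0.75 m from the base axis. Payload 19.5 kg.
Tool frame: the origin (TCP) lies at the very end of the fingers, on their centre line; the grasp point (between the pads) lies ctrl.tcp_to_grasp behind it (ctrl.tcp_to_grasp is the distance from the TCP to the grasp point, in m); z points along the fingers, y is the line along which they close (so a half turn about z gives the same grasp; the last joint's range is limited). The gripper opens to 85 mm and grips with 20 to 120 N. Pads are 22 mm wide; open, the fingers measure 114 mm over their backs; the gripper's body (76 mm by 85 mm) begins 54 mm behind the grasp point. The pads swing forward as they close: fully open they stand 13 mm farther back than shut.
Start: joints at [1.267, 0.707, -0.028, 1.485, 0.022, 0.951, -0.075], TCP at [0.149, -0.555, 0.231] pointing down, gripper open.
Joint ranges: [-2.71, 2.71], [-0.32, 2.16], [-1.57, 1.52], [0, 2.45], [-1.46, 4.6], [0, 2.02], [-2.83, 2.83]. Speed limits (rad/s): [1.89, 1.89, 2.57, 2.57, 3.01, 3.01, 3.01].

### API

Orientations are given as a rotation vector (axis times angle).
In Python, from cell import telemetry, eyes, order, ctrl gives the robot as it stands.
- The arm moves only by the tool apply_moves, never from a script. Its argument "plan" is a list of rows, each a list of 5 numbers: the closure in counts, from 0 (fully open) to 255 (shut), then the shift along the world's x, y, z in units of 30 cm (1.0 is 30 cm), then the turn about the world's z in units of 60 degrees (1.0 is 60 degrees). In form: [[hand, tx, ty, tz, twist], ...]. A call has 1 to 5 rows; each row is the pose to reach, as a shift and turn from the pose commanded when the call began; what a row does not reach only later rows make up. A row lasts 1/8 s, in which the tool goes at most 62.5 mm and 10.7 degrees, less where a joint would pass 70% of its speed; a pose out of reach is approached as far as the arm can. A call with a number of a shift or a turn outside -1 to 1 is refused whole. A call with a gripper value outside its range is refused whole. The fingers move at their own pace and stop on an object; "grip_force" is the grip in N (left out, the last holds). Time passes only in rows, so rows that repeat a pose let the fingers close. It gives the time, the measured TCP pose, the force, the opening and the grip force at its end, in the units of the state.
- telemetry.observe(): the state, without advancing time (a new reading comes with each control period).
- eyes.capture(name): name is "side" or "top"; returns the picture (480x640x3 uint8, red, green, blue); there is no depth.
- eyes.calibration(name): a dict with "fx", "fy", "cx", "cy" (pixels), "distortion" ([k1, k2, p1, p2, k3] as OpenCV has them; the pictures are not rectified), "world_to_cam" (4x4, takes a point from world to camera coordinates). Camera axes: x right, y down, z forward; pixel columns grow to the right and rows downward; lengths in m; the calibration is good to about 2 mm. A picture is of the moment at which its call begins. calibration takes no time and is no camera call.
- order.close_job(): hands the job in; it is judged then, once.
The state is a dict: "t": time; "joints": joint angles; "joint_vel": joint speeds; "joint_efforts": joint torques, N m; "position": TCP position; "orientation": TCP orientation; "ft_force": force on the tool from outside, world axes, zero at the start; "ft_torque": the same for the moment, N m; "grip_width": opening from 0.0 (shut) to 1.0 (fully open); "grip_force": force on a finger pad.
Only numpy, scipy, OpenCV 4.12 (cv2) and the standard library are available. Lean on these libraries where they do the work, as an engineer would, in place of code of your own. Each camera call takes 0.05 s, during which the arm holds its last target. There are 200 camera calls.

## Working session

There is one attempt and no reset: what is moved stays moved. The work goes in short steps, Python scripts to look and compute and a tool call to move; the robot and the scene stay as the last step left them, time stands still between calls to the robot, and variables do not carry over. Pictures are saved under pics/ and viewed, at most 10 in all, crops included, and the job is handed in when it is done.

Besides the shell and the picture viewer there is one more tool, called after "Call:" by a JSON object that holds its "method" and its "body". apply_moves: Moves the arm, as the interface text tells. Its arguments: {"type":"object","properties":{"plan":{"type":"array","items":{"type":"array","items":{"type":"number"}}},"grip_force":{"type":"number"}},"required":["plan"]}

```bash
mkdir -p pics; python3 - <<'E'
from cell import telemetry, eyes, order, ctrl
import cv2
print(telemetry.observe(), ctrl.tcp_to_grasp)
for n in ("top","side"):
    im=eyes.capture(n); cv2.imwrite(f"pics/{n}0.png",im[:,:,::-1])
    print(eyes.calibration(n))
E
```

```text
{'t': 0.0, 'joints': array([ 1.26729692,  0.70710144, -0.02761607,  1.48496681,  0.02199664,
        0.95089033, -0.07549808]), 'joint_vel': array([ 9.64664116e-04,  4.40883877e-05,  1.47271584e-03, -2.68914961e-04,
        9.12925714e-04, -1.33597593e-03,  1.47654323e-03]), 'joint_efforts': array([ 7.93040726e-04, -8.83215237e+01,  1.23457968e+00, -2.36171275e+01,
        1.69233436e-02,  6.54097137e-03,  4.19736625e-05]), 'position': array([ 0.14875712, -0.55516812,  0.23083594]), 'orientation': array([-3.11367511e+00, -4.09921229e-01,  2.66171927e-04]), 'ft_force': array([ 0.7731278 , -0.13441342, -0.30242414]), 'ft_torque': array([ 0.00674743, -0.02407499,  0.00675109]), 'grip_force': 0.0, 'grip_width': 0.9939736194089583} 0.0187
{'fx': 458.0479977175631, 'fy': 458.0479977175631, 'cx': 319.8516426951954, 'cy': 246.00613838325626, 'distortion': array([-0.0994259,  0.       ,  0.       ,  0.       ,  0.       ]), 'world_to_cam': array([[ 0.00575399, -0.99994248,  0.00905096, -0.01419386],
       [-0.99782361, -0.00633589, -0.06563455,  0.55273839],
       [ 0.06568812, -0.0086536 , -0.99780268,  0.91454656],
       [ 0.        ,  0.        ,  0.        ,  1.        ]])}
{'fx': 482.3280854125052, 'fy': 482.3280854125052, 'cx': 315.03801532563807, 'cy': 235.80197095327694, 'distortion': array([-0.12021899,  0.        ,  0.        ,  0.        ,  0.        ]), 'world_to_cam': array([[-0.98008501, -0.19731019,  0.02240652,  0.53462213],
       [-0.11917351,  0.49416911, -0.86115885,  0.15691238],
       [ 0.15884281, -0.84667915, -0.50784189,  0.91665535],
       [ 0.        ,  0.        ,  0.        ,  1.        ]])}
```

View pics/top0.png

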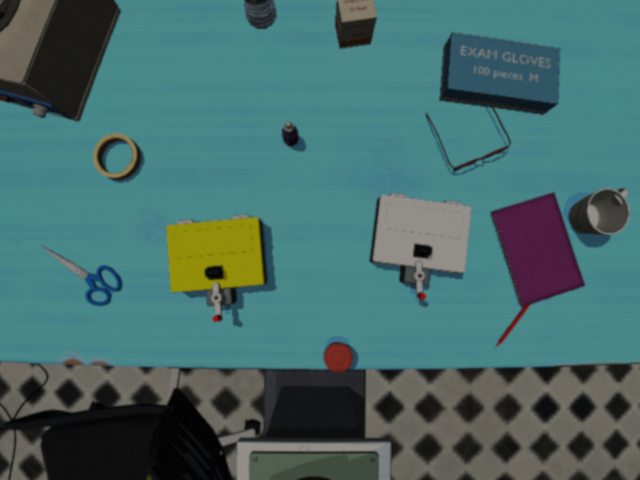

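View pics/side0.png

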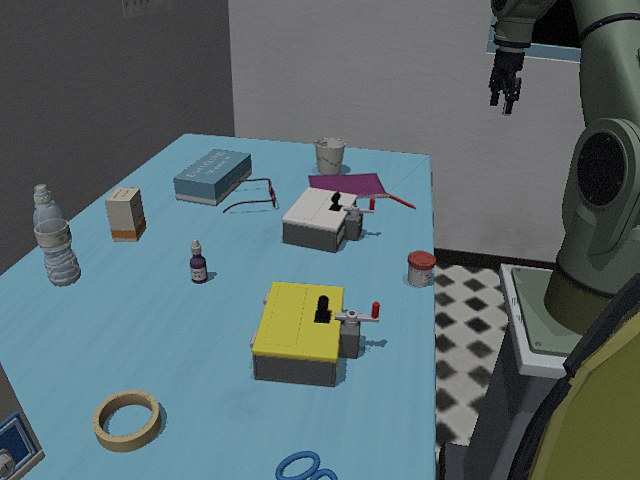

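The top view shows the yellow case at about px (215,255), with the latch towards the robot and its red post at (217,318). The white case is to the right at (420,235). The side view shows the yellow lid at (300,320), its handle at (322,308) and its post at (376,310). Next I'll measure these positions.

```bash
cat > h.py <<'E'
import numpy as np, cv2
from cell import telemetry, eyes, order, ctrl
def cam(n):
    c=eyes.calibration(n); K=np.array([[c['fx'],0,c['cx']],[0,c['fy'],c['cy']],[0,0,1]]); return K,c['distortion'],c['world_to_cam']
def ray(n,p):
    K,d,T=cam(n); u=cv2.undistortPoints(np.array(p,float).reshape(-1,1,2),K,d).reshape(-1,2)
    R,t=T[:3,:3],T[:3,3]; return -R.T@t,np.c_[u,np.ones(len(u))]@R
def plane(n,p,z):
    o,d=ray(n,p); return o+d*((z-o[2])/d[:,2])[:,None]
def tri(p1,p2):
    o1,d1=ray('top',p1);o2,d2=ray('side',p2);A=np.c_[d1[0],-d2[0]];s=np.linalg.lstsq(A,o2-o1,rcond=None)[0]
    a,b=o1+s[0]*d1[0],o2+s[1]*d2[0]; return (a+b)/2,np.linalg.norm(a-b)
def mask(im,c):
    h=cv2.cvtColor(im,cv2.COLOR_RGB2HSV)
    if c=='y': return cv2.inRange(h,(22,120,80),(38,255,255))
    return cv2.inRange(h,(0,150,90),(6,255,255))|cv2.inRange(h,(174,150,90),(180,255,255))
def blobs(m,amin):
    n,l,s,c=cv2.connectedComponentsWithStats(m); return [(s[i,4],c[i].round(1),l==i) for i in range(1,n) if s[i,4]>=amin]
E
python3 - <<'E'
from h import *
t=eyes.capture('top'); s=eyes.capture('side')
for n,im in(('top',t),('side',s)):
    print(n,[(a,c) for a,c,_ in blobs(mask(im,'r'),8)])
    print([(a,c) for a,c,_ in blobs(mask(im,'y'),300)])
m=mask(t,'y'); b=max(blobs(m,300),key=lambda b:b[0] if b[1][1]<330 else 0)
pts=cv2.findNonZero(b[2].astype(np.uint8)); r=cv2.minAreaRect(pts); box=cv2.boxPoints(r)
w=plane('top',box,0.067); print(r,w, w.mean(0)); e=np.diff(np.r_[w,w[:1]],axis=0); print(np.linalg.norm(e,axis=1), np.degrees(np.arctan2(e[:,1],e[:,0])))
E
```

```text
top [(np.int32(21), array([422., 296.])), (np.int32(122), array([513.3, 323.2])), (np.int32(20), array([215.2, 318.2])), (np.int32(592), array([337.9, 357. ]))]
[(np.int32(6019), array([214.8, 253.6]))]
side [(np.int32(52), array([401.3, 200.9])), (np.int32(33), array([371.3, 203.5])), (np.int32(14), array([411.5, 254.5])), (np.int32(10), array([421.7, 252.4])), (np.int32(9), array([429.2, 254.7])), (np.int32(70), array([374.8, 308.9]))]
[(np.int32(5528), array([298.9, 323.1])), (np.int32(8763), array([602.6, 424.2]))]
((214.5753173828125, 254.42245483398438), (68.30340576171875, 93.17984008789062), 85.33314514160156) [[0.59041351 0.2915309  0.067     ]
 [0.60602177 0.10943618 0.067     ]
 [0.47448135 0.09685064 0.067     ]
 [0.45814562 0.27709494 0.067     ]] [0.53226556 0.19372816 0.067     ]
[0.18276243 0.13214113 0.18098305 0.13305333] [ -85.10086155 -174.53468064   95.1786282     6.22871595]
```

```bash
python3 - <<'E'
from h import *
print(tri((215.7,318.2),(375,308.9)))
a=np.radians(5.3);R=np.array([[np.cos(a),-np.sin(a)],[np.sin(a),np.cos(a)]]);O=np.array([.532,.194])
for p in [(-.121,0),(-.083,0),(-.083,-.038),(-.035,0),(.065,0),(-.083,.0)]: print(p,O+R@p)
print(plane('top',[(420,235),(374,265),(464,271),(400,280)],.067))
print(plane('top',[(215.7,318.5)],.1))
E
```

```text
(array([0.41154181, 0.1832563 , 0.09253665]), np.float64(0.000426675259706699))
(-0.121, 0) [0.41151731 0.18282316]
(-0.083, 0) [0.44935485 0.18633324]
(-0.083, -0.038) [0.45286493 0.1484957 ]
(-0.035, 0) [0.49714964 0.19076703]
(0.065, 0) [0.59672211 0.20000409]
(-0.083, 0.0) [0.44935485 0.18633324]
[[ 0.57230528 -0.20520184  0.067     ]
 [ 0.51353913 -0.1151188   0.067     ]
 [ 0.50258335 -0.29157501  0.067     ]
 [ 0.48482624 -0.16551804  0.067     ]]
[[0.41189775 0.18164172 0.1       ]]
```

Call:
{"method": "apply_moves", "body": {"plan": [[0, 0.2, 0.06, 0.02, -0.03], [0, 0.4, 0.14, 0.04, -0.06], [0, 0.56, 0.25, 0.06, -0.1], [0, 0.72, 0.38, 0.06, -0.13], [0, 0.86, 0.54, 0.06, -0.16]]}}

```text
t: 0.82
position: [0.4075, -0.3929, 0.249]
orientation: [-3.138, -0.147, -0.0]
ft_force: [1.1, -0.9, 0.0]
grip_width: 0.997
grip_force: 0.0
```

Call:
{"method": "apply_moves", "body": {"plan": [[0, 0.06, 0.18, 0, 0], [0, 0.1, 0.36, 0, 0], [0, 0.13, 0.54, 0, 0], [0, 0.15, 0.72, 0, 0], [0, 0.16, 0.9, 0, 0]]}}

```text
t: 1.45
position: [0.454, -0.1225, 0.2492]
orientation: [-3.138, -0.148, -0.0]
ft_force: [0.6, 0.2, 0.3]
grip_width: 1.0
grip_force: 0.0
```

```bash
cat > st.py <<'E'
from h import *
from scipy.spatial.transform import Rotation as Ro
s=telemetry.observe(); y=Ro.from_rotvec(s['orientation']).as_matrix()
print(round(s['t'],2),s['position'].round(4),'yline',np.degrees(np.arctan2(y[1,1],y[0,1])).round(1)%180,'tilt',y[:,2].round(3),s['joints'].round(2),s['ft_force'].round(1),s['grip_width'].round(3),s['grip_force'])
E
python3 st.py
```

```text
Traceback (most recent call last):
  File "st.py", line 4, in <module>
    print(round(s['t'],2),s['position'].round(4),'yline',np.degrees(np.arctan2(y[1,1],y[0,1])).round(1)%180,'tilt',y[:,2].round(3),s['joints'].round(2),s['ft_force'].round(1),s['grip_width'].round(3),s['grip_force'])
                                                                                                                                                                               ^^^^^^^^^^^^^^^^^^^^^
AttributeError: 'float' object has no attribute 'round'
```

Call:
{"method": "apply_moves", "body": {"plan": [[0, -0.03, 0.2, 0, 0], [0, -0.06, 0.4, 0, 0], [0, -0.09, 0.6, 0, 0], [0, -0.12, 0.8, 0, 0], [0, -0.145, 1.0, 0, 0]]}}

```text
t: 2.08
position: [0.4099, 0.1776, 0.2494]
orientation: [-3.138, -0.148, -0.0]
ft_force: [2.1, 0.9, -1.4]
grip_width: 1.0
grip_force: 0.0
```

```bash
sed -i "s/s\['grip_width'\].round(3)/s['grip_width']/" st.py; python3 st.py
```

```text
2.08 [0.4099 0.1776 0.2494] yline 95.4 tilt [ 0.  0. -1.] [-0.57  0.5   0.15  1.9  -0.11  0.75 -1.84] [ 2.1  0.9 -1.4] 1.0001020319878637 0.0
```

Call:
{"method": "apply_moves", "body": {"plan": [[60, 0.005, 0.018, -0.2, 0], [60, 0.005, 0.018, -0.4, 0], [60, 0.005, 0.018, -0.55, 0], [60, 0.005, 0.018, -0.55, 0], [100, 0.005, 0.018, -0.55, 0]]}}

```text
t: 2.7
position: [0.4125, 0.1812, 0.0857]
orientation: [-3.137, -0.148, -0.002]
ft_force: [1.1, -0.6, 0.3]
grip_width: 0.611
grip_force: 0.0
```

```bash
python3 st.py; python3 - <<'E'
from h import *
a=eyes.capture('side')[230:400,220:460];b=eyes.capture('top')[180:350,120:360]
cv2.imwrite('pics/g1.png',cv2.resize(np.hstack([a,b])[:,:,::-1],None,fx=1.6,fy=1.6,interpolation=cv2.INTER_CUBIC))
E
```

```text
2.7 [0.4125 0.1812 0.0857] yline 95.4 tilt [ 0.001  0.001 -1.   ] [-0.52  0.8   0.06  2.08 -0.17  0.26 -1.79] [ 1.1 -0.6  0.3] 0.6106704268361255 0.0
```

View pics/g1.png

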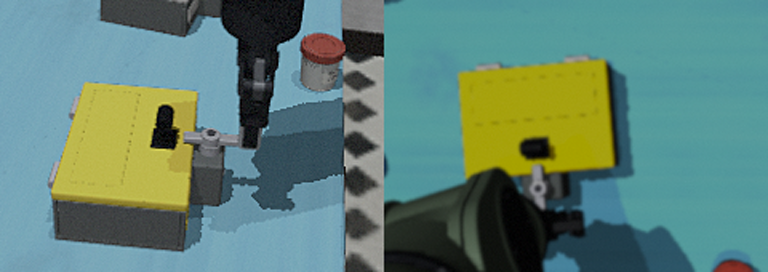

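The crop shows the fingers straddling the post, which the near finger hides at about crop px (250,135) at the end of the lever. I'll close on it.

Call:
{"method": "apply_moves", "body": {"plan": [[230, 0, 0, 0, 0], [230, 0, 0, 0, 0], [230, 0, 0, 0, 0], [230, 0, 0, 0, 0], [230, 0, 0, 0, 0]], "grip_force": 20}}

```text
t: 3.42
position: [0.412, 0.1812, 0.0846]
orientation: [-3.138, -0.148, -0.001]
ft_force: [-1.0, -0.4, 8.4]
grip_width: 0.132
grip_force: 20.5
```

```bash
python3 st.py; python3 - <<'E'
from h import *
P=np.array([.44935,.18633])
for q in np.radians([0,10,20,30,40,50,60,70,80,90]):
    a=q+np.radians(185.3); print(np.degrees(q).round(),(P+.038*np.array([np.cos(a),np.sin(a)])).round(4),((P+.038*np.array([np.cos(a),np.sin(a)])-[.4115,.183])/.3).round(3),np.degrees(q)/60)
E
```

```text
3.42 [0.412  0.1812 0.0846] yline 95.4 tilt [ 0.  0. -1.] [-0.52  0.81  0.06  2.08 -0.17  0.26 -1.79] [-1.  -0.4  8.4] 0.13217498674221553 20.545198917388916
0.0 [0.4115 0.1828] [ 0.    -0.001] 0.0
10.0 [0.4127 0.1763] [ 0.004 -0.022] 0.16666666666666666
20.0 [0.415  0.1701] [ 0.012 -0.043] 0.3333333333333333
30.0 [0.4183 0.1644] [ 0.023 -0.062] 0.49999999999999994
40.0 [0.4226 0.1593] [ 0.037 -0.079] 0.6666666666666666
50.0 [0.4277 0.1551] [ 0.054 -0.093] 0.8333333333333334
60.0 [0.4335 0.1518] [ 0.073 -0.104] 0.9999999999999999
70.0 [0.4397 0.1496] [ 0.094 -0.111] 1.1666666666666667
80.0 [0.4462 0.1485] [ 0.116 -0.115] 1.3333333333333333
90.0 [0.4529 0.1485] [ 0.138 -0.115] 1.5
```

Call:
{"method": "apply_moves", "body": {"plan": [[230, 0.004, -0.021, 0, 0.16], [230, 0.012, -0.042, 0, 0.33], [230, 0.023, -0.061, 0, 0.5], [230, 0.037, -0.078, 0, 0.67], [230, 0.037, -0.078, 0, 0.67]]}}

```text
t: 4.05
position: [0.4241, 0.1578, 0.0846]
orientation: [-2.895, -1.218, -0.003]
ft_force: [3.3, 3.1, 4.7]
grip_width: 0.127
grip_force: 20.4
```

Call:
{"method": "apply_moves", "body": {"plan": [[230, 0.017, -0.014, 0, 0.16], [230, 0.036, -0.025, 0, 0.33], [230, 0.057, -0.032, 0, 0.5], [230, 0.079, -0.036, 0, 0.67], [230, 0.094, -0.036, 0, 0.78]]}}

```text
t: 4.68
position: [0.4515, 0.1474, 0.0845]
orientation: [-2.171, -2.27, -0.001]
ft_force: [-1.3, 3.9, 5.4]
grip_width: 0.127
grip_force: 20.5
```

Call:
{"method": "apply_moves", "body": {"plan": [[230, 0, 0, 0, 0], [200, 0, 0, 0, 0], [160, 0, 0, 0, 0], [130, 0, 0, 0, 0], [130, 0, 0, 0.1, 0]]}}

```text
t: 5.3
position: [0.4504, 0.1467, 0.1135]
orientation: [-2.173, -2.267, 0.005]
ft_force: [-0.5, -0.6, 0.8]
grip_width: 0.494
grip_force: 0.0
```

Call:
{"method": "apply_moves", "body": {"plan": [[130, 0, 0, 0.15, 0], [130, 0, 0, 0.3, 0], [100, 0, -0.15, 0.4, 0], [60, 0, -0.3, 0.4, 0], [60, 0, -0.3, 0.4, 0]]}}

```text
t: 5.92
position: [0.4512, 0.0538, 0.2344]
orientation: [2.179, 2.261, -0.002]
ft_force: [-0.3, 0.9, -0.1]
grip_width: 0.763
grip_force: 0.0
```

```bash
python3 st.py; python3 - <<'E'
from h import *
a=eyes.capture('side')[230:400,220:460];b=eyes.capture('top')[180:350,120:360]
cv2.imwrite('pics/g2.png',cv2.resize(np.hstack([a,b])[:,:,::-1],None,fx=1.6,fy=1.6,interpolation=cv2.INTER_CUBIC))
E
```

```text
5.92 [0.4512 0.0538 0.2344] yline 2.1 tilt [-0.    -0.001 -1.   ] [ 0.1   0.56 -0.49  1.89  0.36  0.78 -0.55] [-0.3  0.9 -0.1] 0.7628549226232056 0.0
```

View pics/g2.png

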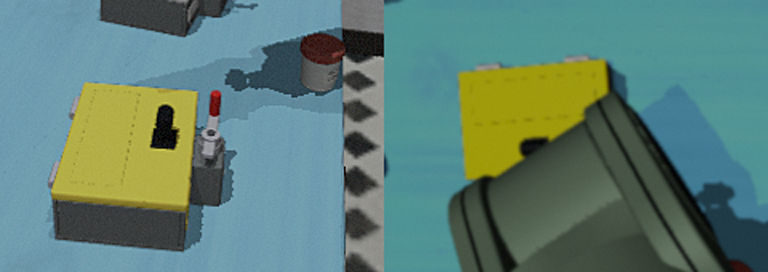

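The lever now points to the case's right, with the red post at crop px (215,103), so the latch is swung about 90°. Next I'll move over the handle.

Call:
{"method": "apply_moves", "body": {"plan": [[60, 0.04, 0.1, 0, 0.17], [60, 0.07, 0.2, 0, 0.34], [60, 0.1, 0.3, 0, 0.51], [60, 0.13, 0.4, 0, 0.68], [60, 0.153, 0.45, 0, 0.85]]}}

```text
t: 6.65
position: [0.4967, 0.1948, 0.234]
orientation: [-0.973, -2.986, -0.001]
ft_force: [-0.5, -0.5, 0.2]
grip_width: 0.765
grip_force: 0.0
```

Call:
{"method": "apply_moves", "body": {"plan": [[60, 0, 0, 0, 0.17], [60, 0, 0, 0, 0.34], [60, 0, 0, 0, 0.51], [60, 0, 0, -0.1, 0.7], [60, 0, 0, -0.2, 0.7]]}}

```text
t: 7.28
position: [0.4967, 0.1931, 0.1732]
orientation: [0.155, -3.137, -0.001]
ft_force: [0.4, 0.7, -0.5]
grip_width: 0.765
grip_force: 0.0
```

Call:
{"method": "apply_moves", "body": {"plan": [[60, 0, 0, 0, 0], [60, 0, 0, 0, 0]]}}

```text
t: 7.52
position: [0.4972, 0.1928, 0.1753]
orientation: [-0.148, 3.137, 0.001]
ft_force: [0.9, 0.3, 0.8]
grip_width: 0.768
grip_force: 0.0
```

```bash
python3 st.py
```

```text
7.53 [0.4972 0.1928 0.1753] yline 95.4 tilt [ 0.001  0.001 -1.   ] [ 0.01  0.84 -0.88  1.7   0.77  0.98  0.51] [0.9 0.3 0.8] 0.7680932529743978 0.0
```

Call:
{"method": "apply_moves", "body": {"plan": [[60, 0, -0.007, -0.12, 0], [60, 0, -0.007, -0.24, 0], [60, 0, -0.007, -0.325, 0], [60, 0, -0.007, -0.325, 0], [60, 0, -0.007, -0.325, 0]]}}

```text
t: 8.15
position: [0.4978, 0.1903, 0.0783]
orientation: [-0.148, 3.136, 0.001]
ft_force: [-0.3, -0.3, 0.4]
grip_width: 0.769
grip_force: 0.0
```

Call:
{"method": "apply_moves", "body": {"plan": [[210, 0, 0, 0, 0], [210, 0, 0, 0, 0], [210, 0, 0, 0, 0], [210, 0, 0, 0, 0], [210, 0, 0, 0, 0]], "grip_force": 40}}

```text
t: 8.78
position: [0.4973, 0.1906, 0.0775]
orientation: [-0.148, 3.137, 0.002]
ft_force: [-1.5, 3.5, 8.1]
grip_width: 0.3
grip_force: 41.1
```

```bash
python3 st.py; python3 - <<'E'
from h import *
a=eyes.capture('side')[230:400,220:460];b=eyes.capture('top')[180:350,120:360]
cv2.imwrite('pics/g3.png',cv2.resize(np.hstack([a,b])[:,:,::-1],None,fx=1.6,fy=1.6,interpolation=cv2.INTER_CUBIC))
c=np.radians(5.3)
for q in np.arange(0,1.41,.1):
    dx=-.1*np.cos(q)+.04*np.sin(q)+.1; dz=.1*np.sin(q)+.04*np.cos(q)-.04
    print(q.round(1),(np.array([dx*np.cos(c),dx*np.sin(c),dz])/.3).round(3))
E
```

```text
8.78 [0.4973 0.1906 0.0775] yline 95.4 tilt [ 0.001  0.002 -1.   ] [-0.04  0.98 -0.76  1.78  0.94  0.78  0.37] [-1.5  3.5  8.1] 0.29994462395889027 41.11491322517395
0.0 [0. 0. 0.]
0.1 [0.015 0.001 0.033]
0.2 [0.033 0.003 0.064]
0.3 [0.054 0.005 0.093]
0.4 [0.078 0.007 0.119]
0.5 [0.104 0.01  0.143]
0.6 [0.133 0.012 0.165]
0.7 [0.164 0.015 0.183]
0.8 [0.196 0.018 0.199]
0.9 [0.23  0.021 0.211]
1.0 [0.264 0.025 0.219]
1.1 [0.3   0.028 0.224]
1.2 [0.335 0.031 0.226]
1.3 [0.371 0.034 0.224]
1.4 [0.406 0.038 0.218]
```

View pics/g3.png

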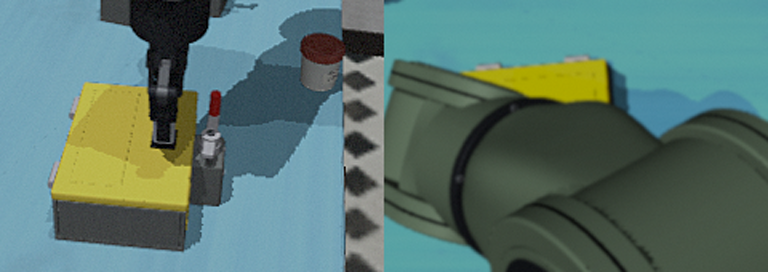

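The handle is held between the fingers at crop px (165,135), with an opening of about 25.5 mm against its 26 mm length. The latch post is still aside. I'll raise the lid along its arc.

Call:
{"method": "apply_moves", "body": {"plan": [[210, 0.015, 0.001, 0.033, 0], [210, 0.033, 0.003, 0.064, 0], [210, 0.054, 0.005, 0.093, 0], [210, 0.078, 0.007, 0.119, 0], [210, 0.078, 0.007, 0.119, 0]]}}

```text
t: 9.5
position: [0.5206, 0.1928, 0.1132]
orientation: [-0.148, 3.138, 0.003]
ft_force: [-2.2, 5.7, -0.1]
grip_width: 0.296
grip_force: 40.6
```

```bash
python3 st.py
```

```text
9.5 [0.5206 0.1928 0.1132] yline 95.4 tilt [-0.     0.002 -1.   ] [-0.02  0.95 -0.81  1.68  0.85  0.9   0.48] [-2.2  5.7 -0.1] 0.2963521261914332 40.56661248207092
```

Low forces and the grip width is unchanged, so I'll carry on.

Call:
{"method": "apply_moves", "body": {"plan": [[210, 0.026, 0.003, 0.024, 0], [210, 0.055, 0.005, 0.046, 0], [210, 0.086, 0.008, 0.064, 0], [210, 0.118, 0.011, 0.08, 0], [210, 0.152, 0.014, 0.092, 0]]}}

```text
t: 10.12
position: [0.5655, 0.1971, 0.1405]
orientation: [0.15, -3.136, -0.002]
ft_force: [-5.2, 5.9, -4.3]
grip_width: 0.294
grip_force: 39.7
```

Call:
{"method": "apply_moves", "body": {"plan": [[210, 0.034, 0.004, 0.008, 0], [210, 0.07, 0.007, 0.013, 0], [210, 0.105, 0.01, 0.015, 0], [210, 0.141, 0.013, 0.013, 0], [210, 0.158, 0.015, 0.011, 0]]}}

```text
t: 10.75
position: [0.6133, 0.2017, 0.144]
orientation: [0.149, -3.137, -0.003]
ft_force: [-5.6, 4.0, 6.2]
grip_width: 0.297
grip_force: 39.3
```

Call:
{"method": "apply_moves", "body": {"plan": [[210, 0, 0, 0, 0], [210, 0, 0, 0, 0]]}}

```text
t: 11.0
position: [0.6134, 0.2017, 0.144]
orientation: [-0.149, 3.138, 0.003]
ft_force: [-0.3, 5.7, 2.6]
grip_width: 0.292
grip_force: 39.1
```

```bash
python3 st.py; python3 - <<'E'
from h import *
a=eyes.capture('side')[200:400,200:460]
cv2.imwrite('pics/g4.png',cv2.resize(a[:,:,::-1],None,fx=2,fy=2))
E
```

```text
11.0 [0.6134 0.2017 0.144 ] yline 95.4 tilt [-0.     0.002 -1.   ] [-0.03  1.03 -0.85  1.29  0.77  1.16  0.73] [-0.3  5.7  2.6] 0.2917792355280762 39.057912826538086
```

View pics/g4.png

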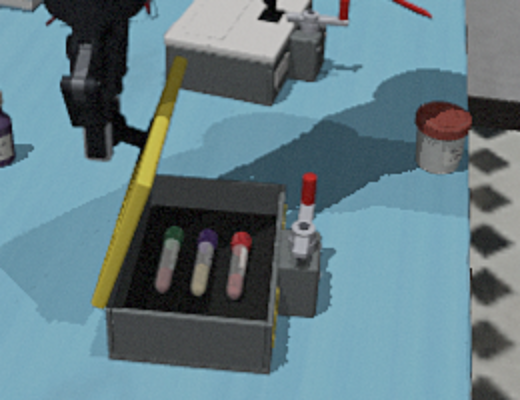

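The lid stands nearly upright, with its edge running from (100,300) to (180,60). The tubes are exposed and the post is aside at (308,190). I'll release and retreat upward.

Call:
{"method": "apply_moves", "body": {"plan": [[150, 0, 0, 0, 0], [100, 0, 0, 0, 0], [60, 0, 0, 0, 0], [60, 0, 0, 0, 0], [60, 0, 0, 0, 0]]}}

```text
t: 11.68
position: [0.6136, 0.2005, 0.1433]
orientation: [0.148, -3.138, 0.0]
ft_force: [-0.8, 0.5, -0.6]
grip_width: 0.764
grip_force: 0.0
```

Call:
{"method": "apply_moves", "body": {"plan": [[60, 0, 0, 0.07, 0], [60, 0, 0, 0.16, 0], [60, 0, 0, 0.28, 0], [60, 0, 0, 0.42, 0], [60, 0, 0, 0.42, 0]]}}

```text
t: 12.3
position: [0.6141, 0.2012, 0.2721]
orientation: [-0.147, 3.134, 0.002]
ft_force: [-0.2, 0.4, -0.6]
grip_width: 0.763
grip_force: 0.0
```

Call:
{"method": "apply_moves", "body": {"plan": [[60, 0, 0, 0, 0], [60, 0, 0, 0, 0]]}}

```text
t: 12.55
position: [0.6134, 0.2003, 0.2684]
orientation: [0.148, -3.137, 0.001]
ft_force: [1.0, 0.5, -0.1]
grip_width: 0.762
grip_force: 0.0
```

```bash
python3 st.py; python3 - <<'E'
from h import *
a=eyes.capture('side')[100:400,200:500]
cv2.imwrite('pics/g5.png',cv2.resize(a[:,:,::-1],None,fx=1.6,fy=1.6))
E
```

```text
12.55 [0.6134 0.2003 0.2684] yline 95.4 tilt [-0.001 -0.001 -1.   ] [-0.03  0.9  -0.9   1.11  0.67  1.41  0.84] [ 1.   0.5 -0.1] 0.7619028587259885 0.0
```

View pics/g5.png

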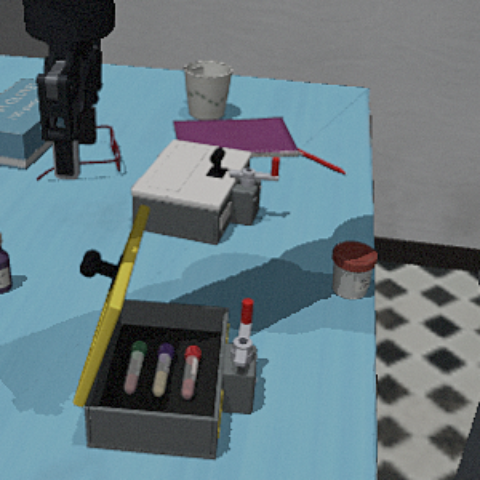

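The lid stands open by itself, with its handle free at (95,263). The latch is aside at (247,312) and the gripper is clear above at (65,150). I'll hand the job in.

```bash
python3 -c "
from cell import order
print(order.close_job())"
```

```text
the job is handed in; nothing more can be done
None
```

The yellow case's latch is swung about 90° aside and its lid stands open on its own at about 1.35 rad. The white case was not touched, and I handed the job in at about 12.6 s; no verdict was shown.

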